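# Step the shuttlecock spin tester up three speeds and start it

## Robot

A 6-joint arm with a two-finger parallel gripper is mounted at the origin on the work surface. World frame = base frame: x ahead of the robot, y to its left, z up, the work surface at z = 0. Lengths are in m, angles in rad, forces in N, time in s.
With the tool pointing down it reaches from about 0.25 to 0.725 m from the base axis. Payload 4 kg.
Tool frame: the origin (TCP) lies midway between the tips of the shut fingers; the grasp point (between the pads) lies 19 mm behind it; z points along the fingers, y is the direction in which the jaws open and shut (so a half turn about z gives the same grasp; the last joint's range is limited). The gripper opens to 85 mm and grips with 20 to 120 N. Pads are 22 mm wide; open, the fingers measure 114 mm over their backs; the gripper's body (76 mm by 85 mm) begins 54 mm behind the grasp point. The pads swing forward as they close: fully open they stand 13 mm farther back than shut.
Start: joints at [1.201, 0.241, 0.005, 1.335, 0, 1.571], TCP at [0.181, 0.466, 0.231] pointing down, gripper open.
Joint ranges: [-2.72, 2.72], [-1.05, 1.87], [-1.09, 1.28], [-1.99, 2.15], [-1.42, 1.44], [-3.14, 3.14]. Speed limits (rad/s): [2.79, 2.79, 3.14, 3.14, 3.14, 3.14].

## Interface

Orientations are given as a unit quaternion [x, y, z, w].
In Python, from workcell import get_obs, camera, camera_model, job_done, masks_of gives the robot as it stands.
- The arm moves only by the tool jog_arm, never from a script. Its argument "deltas" is a list that holds one entry, the list of rows, each a list of 7 numbers: the shift along the tool's x, y, z in mm, then the turn, a rotation vector about the tool's x, y, z in degrees, then the finger opening in mm, from 0 to 85.4. A call has 1 to 5 rows; each row shifts and turns the pose as measured when the row begins, along the tool's axes as they then stand; what a row does not reach is not made up. A row lasts 1/10 s, in which the tool goes at most 50 mm and 8.59 degrees, less where a joint would pass 70% of its speed; a pose out of reach is approached as far as the arm can. A call with a gripper value outside its range is refused whole. The fingers move at their own pace and stop on an object; the grip force is fixed at half the most. Time passes only in rows, so rows that do not move let the fingers close. It gives the time, the measured TCP pose, the force and the opening at its end, in the units of the state.
- get_obs(): the state, without advancing time (a new reading comes with each control period).
- camera(name): name is "side" or "top" or "wrist"; returns the picture (384x512x3 uint8, red, green, blue); there is no depth.
- camera_model(name): a dict with "fovy" (degrees; the focal length in pixels is half the picture's height over the tangent of half this angle, whatever the lens; pixels are square), "cx", "cy" (the principal point, pixels), "pose" (4x4, takes a point from camera to world coordinates); the wrist camera has in their place "T_tool_cam" (4x4, takes a point from camera to tool coordinates, whose origin is the TCP and whose axes are the flange's). Camera axes: x right, y down, z forward; pixel columns grow to the right and rows downward; lengths in m; the calibration is good to about 2 mm. A picture is of the moment at which its call begins: read the wrist's pose just before it. camera_model takes no time and is no camera call.
- job_done(): hands the job in, once; it reports no verdict.
Trained networks look in the newest picture that a camera, given by its name, has taken for a name from the list of things; names that differ only in an ending like _2 or _b are one class to them, and where a whole thing is asked for, a point or a joint stands for the part that bears it (a point fixed in the world has none). Each returns a list of dicts, best first, with "conf" (0 to 1); they miss things now and then, are a little off and sometimes report something else, mostly with a low value. They report only what shows in the picture. A call takes as long as a camera call.
- masks_of(target, camera): "pixels" (384x512 bool, what is visible of it) and "at" ([column, row] in pixels, amid what is visible of it).
The state is a dict: "clock": time; "joint_pos": joint angles; "joint_vel": joint speeds; "tau": joint torques, N m; "eef_pos": TCP position; "tool_rot": TCP orientation; "ft_force": force on the tool from outside, world axes, zero at the start; "ft_torque": the same for the moment, N m; "grip_width": finger opening in m.
Only numpy, scipy, OpenCV 4.12 (cv2) and the standard library are available. Lean on these libraries where they do the work, as an engineer would, in place of code of your own. Each camera call takes 0.05 s, during which the arm holds its last target. There are 200 camera calls.

## Task

The next batch of shuttlecocks is tested at a higher speed: on the grey sloped console, turn the black speed selector exactly three clicks up (clockwise, seen from above) from where it stands, by pushing the side of its handle round with a fingertip, never taking the handle between the fingers. Once it rests in that click, press the green start button right in with a fingertip and let it come out again; do not start the machine at any other speed. Do not press the red stop button, and leave the shuttlecock stacks and everything else on the bench and console where they are.

Things in the scene. Friction and masses are not known exactly. Their poses are not given: they have to be found in the camera images.
- selector (a joint): Angle of the speed selector in rad: 0 is the slowest of eight clicks (end stop), growing clockwise seen from above (faster); clicks are 0.524 (30 degrees) apart, the last at 3.665 (end stop). It rests only in a click: pushed half-way (15 degrees) past one, it snaps on by itself into the next. Needs up to about 5 N at 30 mm from the axis. Starts in one of the first four clicks.
- selector_axis (a point): Point on the selector's axis, half-way up its handle, 23 mm above the sloped face. Turns with the selector: x along the handle to its pointing end, z out of the face along the axis. The handle is a black bar, 12 mm wide (y -6 to 6 mm here), x from -17 to 40 mm, z from -12 to 12 mm, with a white line on top at the pointing end. Nothing else within 75 mm of the axis stands over 10 mm above the face.
- selector_tip (a point): Middle of the handle's pointing end, 40 mm from the axis, same height and axes as selector_axis. Below the handle lies a round black hub of 17 mm radius, 8 to 20 mm below this point, on a square aluminium plate 98 x 98 x 3 mm with eight black dots, one per click, growing in size towards faster.
- start_top (a point): Centre of the top of the green start button: a round cap 24 mm across, 16 mm above the sloped face, in a steel ring 33 mm across and 6 mm high. z points out of the face; the button is pressed along -z. It lies 130 mm to the right (the console's -y) of the selector's axis and 5 mm farther down the slope.
- start_button (a joint): How far the green start button is pressed, 0 (out) to 0.005 m (right in). It springs back out; the spring takes about 1.5 N to begin and 5 N at full depth.
- stop_top (a point): Centre of the top of the red mushroom stop button (40 mm across, 29 mm above the sloped face), 73 mm to the right of the start button. Not to be pressed.
- stop_button (a joint): How far the red stop button is pressed, 0 to 0.005 m; same spring.
- console: Grey console fixed to the bench, 263 mm deep (x), 340 mm wide (y). Origin: centre of its underside; x away from the operator. Front edge 58 mm high; the face slopes up at 15 degrees over 193 mm to a flat rear deck 110 mm high, 70 mm deep. On the face, left to right: selector, green button, red button, with two low pilot lamps 81 mm up the slope from the buttons.
- spinner: The spin tester driven by the console: fixed black round base 176 mm across and a clear guard 150 mm across with a shuttlecock inside, 165 mm tall, left of the console. Origin: centre of its underside.
- stack_five: Stack of five white feather shuttlecocks nested in one another, standing on the feather tips with the corks up; 66 mm across at the foot, 175 mm tall, very light (27 g). Origin: centre of the underside. Bystander.
- stack_three: Stack of three such shuttlecocks, 66 mm across, 131 mm tall, 16 g, in front of the console. Origin: centre of the underside. Bystander.
- glue: White glue bottle with an orange cap, 48 mm across, 125 mm tall, closed. Origin: centre of the underside. Bystander.
- tape: Tan roll of tape, 58 mm across, 18 mm high, lying on the flat rear deck of the console. Origin: centre of the underside. Bystander.
- cork_tray: Small blue tray of white corks, 120 x 180 x 28 mm. Origin: centre of the underside. Bystander.
- glue_brush: Flat brush lying on the bench right of the console, wooden handle along its own -x. Bystander.

How it is judged:
On the way, in this order (a step that is already met when the one before it is completed fails the run):
1. the selector rests three clicks clockwise of where it started (distance of selector_tip from where it was at the start of the episode between 0.0525 and 0.0604 m and value of joint selector above 1.4 rad), for 0.3 s.
2. with the selector there, the green start button is pressed right in (all of step 1 and value of joint start_button above 0.004 m), for 0.05 s.
At the end, for the whole second after the job is handed in: The selector rests three clicks clockwise of its start (turned 90 degrees, within 8 degrees), the green button has been pressed right in (4 mm or more of its 5) after that and is out again (under 1 mm), the red button is out, and nothing else has moved by 20 mm (all of step 1 and velocity of joint selector between -0.1 and 0.1 rad/s and value of joint each of start_button, stop_button below 0.001 m and distance of each of stack_five, stack_three, glue, tape, cork_tray, glue_brush from where it was at the start of the episode below 0.02 m); the robot touches nothing.
It fails at once if the start button is pressed (over 3 mm) while the selector is not three clicks up (value of joint start_button above 0.003 m and not (distance of selector_tip from where it was at the start of the episode between 0.0525 and 0.0604 m and value of joint selector above 1.4 rad)).
It fails at once if the red stop button is pressed (over 2.5 mm) (value of joint stop_button above 0.0025 m).
It fails at once if the selector's handle is taken between the fingers (y of the grasp point in the frame of selector_axis between -0.006 and 0.006 m and x of the grasp point in the frame of selector_axis between -0.025 and 0.045 m and z of the grasp point in the frame of selector_axis below 0.02 m).
It fails at once if a shuttlecock stack, bottle, tape, tray or brush is shifted by 20 mm or lifted (distance of any of stack_five, stack_three, glue, tape, cork_tray, glue_brush from where it was at the start of the episode above 0.02 m).
It fails at once if a stack or the bottle is tipped over (angle between any of stack_five, stack_three, glue's own z axis and vertical above 0.35 rad).
It also fails if it takes over 51 s, if anything falls off the work surface, if the arm or the gripper's body presses on something with over 40 N, if the wrist force passes 120 N, or if a joint passes its speed limit or range.

## Working session

There is one attempt and no reset: what is moved stays moved. The work goes in short steps, Python scripts to look and compute and a tool call to move; the robot and the scene stay as the last step left them, time stands still between calls to the robot, and variables do not carry over. Pictures are saved under pics/ and viewed, about 8 in all and at most 12, crops included, and the job is handed in when it is done.

Besides the shell and the picture viewer there is one more tool, called after "Emit:" in YAML: its name, and indented under it one key for each argument. jog_arm: Moves the arm, as the interface text tells. Its arguments: {"type":"object","properties":{"deltas":{"type":"array"}},"required":["deltas"]}

```bash
ls; mkdir -p pics
cat > h.py <<'E'
import numpy as np, cv2
from workcell import *
from scipy.spatial.transform import Rotation as R
def cam(name):
    m=camera_model(name); f=192/np.tan(np.radians(m['fovy'])/2)
    if 'pose' in m: T=np.array(m['pose'])
    else:
        o=get_obs(); W=np.eye(4); W[:3,:3]=R.from_quat(o['tool_rot']).as_matrix(); W[:3,3]=o['eef_pos']; T=W@np.array(m['T_tool_cam'])
    return f,m['cx'],m['cy'],T
def ray(c,u,v):
    f,cx,cy,T=c; d=T[:3,:3]@np.array([(u-cx)/f,(v-cy)/f,1]); return T[:3,3],d/np.linalg.norm(d)
def proj(c,p):
    f,cx,cy,T=c; q=T[:3,:3].T@(np.array(p)-T[:3,3]); return f*q[0]/q[2]+cx,f*q[1]/q[2]+cy
def tri(rs):
    A=sum(np.eye(3)-np.outer(d,d) for o,d in rs); b=sum((np.eye(3)-np.outer(d,d))@o for o,d in rs); return np.linalg.solve(A,b)
def save(img,fn,s=1): cv2.imwrite('pics/'+fn,cv2.resize(img[:,:,::-1],None,fx=s,fy=s,interpolation=cv2.INTER_CUBIC))
E
python3 - <<'E'
from h import *
o=get_obs(); print(o['clock'],o['eef_pos'],o['tool_rot'])
im={n:camera(n) for n in ('side','top')}
big=np.vstack([im['side'],im['top']]); save(np.hstack([im['side'],im['top']]),'a.png',0.78)
C={n:cam(n) for n in im}
for n in im: print(n,C[n][0],C[n][3][:3,3].round(3),C[n][3][:3,2].round(2))
for t in ('selector','start_button','stop_button','console','stack_three','stack_five','glue','spinner'):
    rs=[]
    for n in im:
        r=masks_of(t,n)
        if r: print(t,n,round(r[0]['conf'],2),np.round(r[0]['at']),r[0]['pixels'].sum()); rs.append(ray(C[n],*r[0]['at']))
    if len(rs)==2: print(tri(rs).round(3))
np.savez('im.npz',**im)
E
```

```text
pics
0.0 [0.18048868 0.46559164 0.2304126 ] [ 1.83874067e-01  9.82949240e-01 -1.04024834e-03 -1.89530928e-04]
side 380.6101576399249 [ 0.169 -0.846  0.608] [ 0.39  0.78 -0.49]
top 424.84663256407805 [ 0.492 -0.039  1.379] [ 0.05  0.01 -1.  ]
selector side 0.73 [244. 184.] 135
selector top 0.56 [235. 185.] 101
[0.575 0.037 0.086]
start_button side 0.65 [274. 204.] 50
start_button top 0.56 [278. 178.] 49
[ 0.6   -0.094  0.081]
stop_button side 0.74 [290. 211.] 169
stop_button top 0.65 [307. 176.] 120
[ 0.602 -0.179  0.108]
console side 0.72 [276. 207.] 9574
console top 0.63 [260. 165.] 9428
[ 0.641 -0.039  0.03 ]
stack_three side 0.94 [206. 226.] 950
stack_three top 0.53 [262. 233.] 363
[ 0.426 -0.048  0.031]
stack_five side 0.66 [358. 230.] 1495
stack_five top 0.84 [330. 136.] 482
[ 0.741 -0.261  0.062]
glue side 0.95 [326. 253.] 859
glue top 0.55 [342. 169.] 259
[ 0.632 -0.295  0.052]
spinner side 0.64 [222. 149.] 2250
spinner top 0.8 [159. 175.] 2926
[0.599 0.267 0.099]
```

Run:
```python
from h import *
d=np.load('im.npz')
a=cv2.resize(d['top'][95:255,120:360],(600,400),interpolation=cv2.INTER_CUBIC); 
b=cv2.resize(d['side'][120:280,190:390],(250,200),interpolation=cv2.INTER_CUBIC)
c=cv2.resize(d['side'][150:230,210:330],(350,200+33))[:200]
save(np.vstack([a,np.hstack([b,c])]),'b.png')
```

```text
(no output)
```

View pics/b.png

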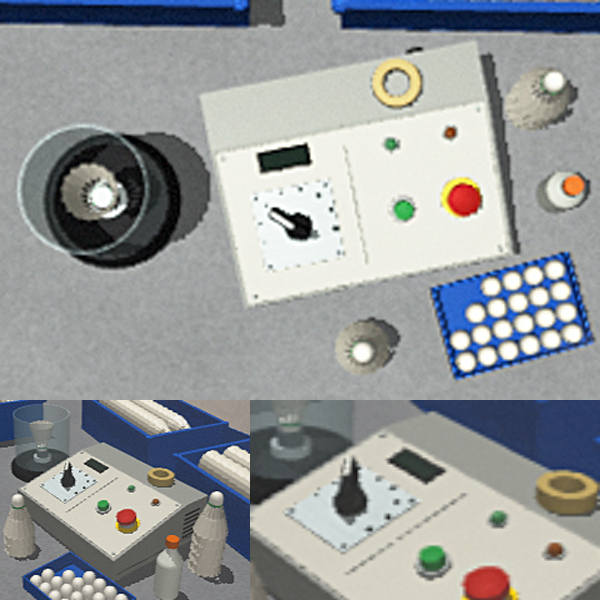

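The crop shows the selector hub near top-camera pixel (239,186), with the handle pointing up-left, about 45° left of upslope. Green is at (281,179), red at (304,174), and the console is yawed a little. Next I fit the console pose.

```bash
cat >> h.py <<'E'
S,Cc=np.sin(np.radians(15)),np.cos(np.radians(15))
RF=np.array([[Cc,0,-S],[0,1,0],[S,0,Cc]])   # face axes in console frame (x upslope, z normal)
def face(p,x,y,yaw):                         # console frame pose
    c,s=np.cos(yaw),np.sin(yaw); Rz=np.array([[c,-s,0],[s,c,0],[0,0,1]]); return Rz@np.array(p)+[x,y,0]
def onface(u,v,w): return np.array([-.1315,0,.058])+RF@np.array([u,v,w])
E
cat > fit.py <<'E'
from h import *
from scipy.optimize import least_squares
def run(obs,p0=(.63,-.03,.2,.1,.08)):
    # obs: list of (cam, pixel, kind); params x,y,yaw,u_sel,v_sel
    K={'start':lambda u,v:onface(u-.005,v-.130,.016),'stop':lambda u,v:onface(u-.005,v-.203,.029),
       'fl':lambda u,v:[-.1315,.17,.058],'fr':lambda u,v:[-.1315,-.17,.058],'rl':lambda u,v:[.1315,.17,.11],'rr':lambda u,v:[.1315,-.17,.11],
       'axis':lambda u,v:onface(u,v,.035),'start5':lambda u,v:onface(u-.005,v-.130,.010),'stop10':lambda u,v:onface(u-.005,v-.203,.022)}
    f=lambda q:np.concatenate([np.subtract(proj(c,face(K[k](*q[3:]),*q[:3])),px) for c,px,k in obs])
    r=least_squares(f,p0,loss='soft_l1'); print(r.x.round(4),'yaw',np.degrees(r.x[2]).round(1)); print(r.fun.reshape(-1,2).round(1).tolist()); return r.x
E
python3 - <<'E'
from fit import *
C={n:cam(n) for n in('top','side')}; t=C['top']; g=lambda a,b:(120+a/2.5,95+b/2.5)
obs=[(t,g(245,305),'fl'),(t,g(515,253),'fr'),(t,g(200,95),'rl'),(t,g(478,42),'rr'),(t,g(403,210),'start'),(t,g(463,198),'stop'),
 (C['side'],(274,204),'start5'),(C['side'],(290,211),'stop10'),(t,g(299,227),'axis')]
q=run(obs); np.save('q.npy',q)
for n,w in(('axis',(0,0,.035)),('start',(-.005,-.13,.016))): print(n,face(onface(q[3]+w[0],q[4]+w[1],w[2]),*q[:3]).round(4))
print(camera_model('wrist'));
E
```

```text
[ 0.6345 -0.0488  0.2098  0.0933  0.0861] yaw 12.0
[[0.2, 0.9], [-0.3, 0.7], [0.3, -0.7], [-0.3, -0.9], [0.2, -0.8], [0.6, 0.1], [-1.8, -0.8], [0.6, 0.9], [-0.7, 0.2]]
axis [0.5673 0.0249 0.116 ]
start [ 0.5944 -0.1023  0.0963]
{'fovy': 63.68775617525217, 'cx': 256.613396956168, 'cy': 188.17564656019678, 'T_tool_cam': array([[ 1.24006477e-03, -9.46045202e-01, -3.24032310e-01,
         8.49499291e-02],
       [ 9.99998982e-01,  9.44371288e-04,  1.06978709e-03,
        -4.47990855e-05],
       [-7.06060130e-04, -3.24033306e-01,  9.46045410e-01,
        -1.42635244e-01],
       [ 0.00000000e+00,  0.00000000e+00,  0.00000000e+00,
         1.00000000e+00]])}
```

```bash
cat >> h.py <<'E'
from scipy.spatial.transform import Slerp
def Rtool(yaw,phi):  # tool z into the face, tool x down the slope turned phi (deg, ccw seen from above)
    A=R.from_euler('z',yaw).as_matrix()@RF; B=A@R.from_euler('z',phi,degrees=True).as_matrix()
    return R.from_matrix(np.stack([-B[:,0],B[:,1],-B[:,2]],1))
def plan(wps,grip=0,o=None):
    """wps: list of (pos,Rot,nrows)"""
    o=o or get_obs(); p=np.array(o['eef_pos']); r=R.from_quat(o['tool_rot']); out=[]
    for P,Q,n in wps:
        P=np.array(P); sl=Slerp([0,1],R.concatenate([r,Q])); pr=r; pp=p
        for i in range(1,n+1):
            a=i/n; ra=sl(a); pa=p+(P-p)*a
            out.append([*(pr.inv().apply(pa-pp)*1000).round(1),*np.degrees((pr.inv()*ra).as_rotvec()).round(1),grip]); pr,pp=ra,pa
        p,r=P,Q
    for k in range(0,len(out),5): print([[float(x) for x in w] for w in out[k:k+5]])
E
python3 - <<'E'
from h import *
q=np.load('q.npy'); x=q[:3]
plan([(face(onface(q[3],q[4]-.04,.13),*x),Rtool(x[2],0),18)])
E
```

```text
[[-29.0, -17.7, 1.3, -0.2, -0.8, -1.8, 0.0], [-28.4, -18.6, 1.6, -0.2, -0.8, -1.8, 0.0], [-27.7, -19.5, 2.0, -0.2, -0.8, -1.8, 0.0], [-27.1, -20.4, 2.3, -0.2, -0.8, -1.8, 0.0], [-26.4, -21.3, 2.5, -0.2, -0.8, -1.8, 0.0]]
[[-25.6, -22.1, 2.8, -0.2, -0.8, -1.8, 0.0], [-24.9, -22.9, 3.1, -0.2, -0.8, -1.8, 0.0], [-24.1, -23.7, 3.3, -0.2, -0.8, -1.8, 0.0], [-23.2, -24.5, 3.6, -0.2, -0.8, -1.8, 0.0], [-22.4, -25.3, 3.8, -0.2, -0.8, -1.8, 0.0]]
[[-21.5, -26.0, 4.0, -0.2, -0.8, -1.8, 0.0], [-20.6, -26.7, 4.2, -0.2, -0.8, -1.8, 0.0], [-19.7, -27.3, 4.3, -0.2, -0.8, -1.8, 0.0], [-18.7, -28.0, 4.5, -0.2, -0.8, -1.8, 0.0], [-17.8, -28.6, 4.6, -0.2, -0.8, -1.8, 0.0]]
[[-16.8, -29.1, 4.8, -0.2, -0.8, -1.8, 0.0], [-15.8, -29.7, 4.9, -0.2, -0.8, -1.8, 0.0], [-14.7, -30.2, 5.0, -0.2, -0.8, -1.8, 0.0]]
```

Emit:
jog_arm:
  deltas:
    - [[-29, -18, 1.3, 0, -0.8, -1.8, 0], [-28.4, -18.6, 1.6, -0.2, -0.8, -1.8, 0], [-27.7, -19.5, 2, -0.2, -0.8, -1.8, 0], [-27, -20.4, 2.3, -0.2, -0.8, -1.8, 0], [-26.4, -21.3, 2.5, -0.2, -0.8, -1.8, 0]]

```text
clock: 1.4
eef_pos: [0.2858, 0.3309, 0.2246]
tool_rot: [0.099, 0.994, 0.002, 0.037]
ft_force: [-1.0, -0.2, -0.7]
grip_width: 0.0127
```

Emit:
jog_arm:
  deltas:
    - [[-25.6, -22, 2.8, -0.2, -0.8, -1.8, 0], [-25, -23, 3, -0.2, -0.8, -1.8, 0], [-24, -23.7, 3.3, -0.2, -0.8, -1.8, 0], [-23.2, -24.5, 3.6, -0.2, -0.8, -1.8, 0], [-22.4, -25.3, 3.8, -0.2, -0.8, -1.8, 0]]

```text
clock: 1.9
eef_pos: [0.3941, 0.1918, 0.2199]
tool_rot: [0.016, 0.997, 0.005, 0.075]
ft_force: [0.6, 1.0, -0.2]
grip_width: 0.0003
```

Emit:
jog_arm:
  deltas:
    - [[-21.5, -26, 4, -0.2, -0.8, -1.8, 0], [-20.6, -26.7, 4.2, -0.2, -0.8, -1.8, 0], [-19.7, -27.3, 4.3, -0.2, -0.8, -1.8, 0], [-18.7, -28, 4.5, -0.2, -0.8, -1.8, 0], [-17.8, -28.6, 4.6, -0.2, -0.8, -1.8, 0]]

```text
clock: 2.4
eef_pos: [0.5031, 0.0524, 0.2163]
tool_rot: [-0.066, 0.991, 0.007, 0.113]
ft_force: [0.3, 0.9, -0.4]
grip_width: 0.0
```

Emit:
jog_arm:
  deltas:
    - [[-16.8, -29, 4.8, -0.2, -0.8, -1.8, 0], [-15.8, -29.7, 4.9, -0.2, -0.8, -1.8, 0], [-14.7, -30, 5, -0.2, -0.8, -1.8, 0], [0, 0, 0, 0, 0, 0, 0]]

```text
clock: 2.8
eef_pos: [0.5705, -0.0343, 0.214]
tool_rot: [-0.113, 0.984, 0.007, 0.136]
ft_force: [-0.5, -0.2, 0.1]
grip_width: 0.0002
```

Run:
```python
from h import *
o=get_obs(); print(o['clock'],o['eef_pos'],o['joint_pos'],o['ft_force'])
c=cam('wrist'); im=camera('wrist'); save(im,'w1.png',1.5); np.savez('w1.npz',im=im,T=c[3])
q=np.load('q.npy')
for t,w in(('selector',(0,0,.035)),('start_button',(-.005,-.13,.016)),('stop_button',(-.005,-.203,.029))):
    r=masks_of(t,'wrist'); print(t,[ (round(k['conf'],2),np.round(k['at'],1)) for k in r[:2]],'pred',np.round(proj(c,face(onface(q[3]+w[0],q[4]+w[1],w[2]),*q[:3])),1))
```

```text
2.8 [ 0.57052029 -0.03428736  0.21400198] [-0.09772978  0.19077729 -0.14349523  0.9731389   0.07104613 -0.31647121] [-0.49162871 -0.16940239  0.09080817]
selector [(0.9, array([333.3, 167.7]))] pred [329.9 172.1]
start_button [(0.61, array([176.3, 153.3]))] pred [174.1 156.7]
stop_button [(0.83, array([ 84.9, 152.1])), (0.21, array([480. , 206.8]))] pred [ 80.9 158.4]
```

View pics/w1.png

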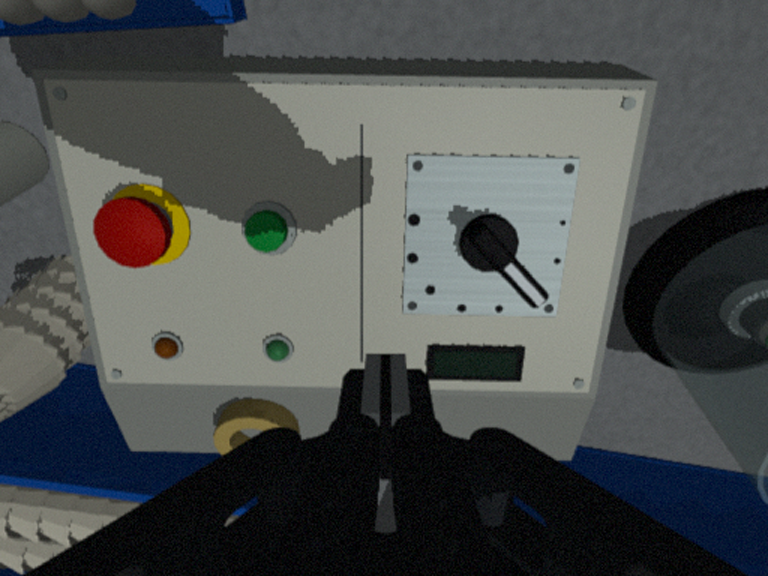

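The wrist view is flipped: downslope is up. The hub is at (325,162) in native pixels and the handle tip at (359,198), 45° left of upslope and covering dot 3 of 8. So it starts in click 3, and the goal is 45° right of upslope. Next I refit with the plate corners.

```bash
cat > fit2.py <<'E'
from fit import *
from scipy.optimize import least_squares
T=np.load('w1.npz')['T']; w=cam('wrist')[:3]+(T,); t=cam('top'); g=lambda a,b:(120+a/2.5,95+b/2.5); s=lambda a,b:(a/1.5,b/1.5)
P=lambda du,dv,h:(lambda u,v:onface(u+du,v+dv,h))
E=lambda *p:(lambda u,v:p)
obs=[(w,s(407,154),P(-.049,-.049,.003)),(w,s(579,157),P(-.049,.049,.003)),(w,s(560,316),P(.049,.049,.003)),(w,s(403,313),P(.049,-.049,.003)),
 (w,s(266,231),P(-.005,-.13,.016)),(w,s(132,231),P(-.005,-.203,.029)),(w,s(541,302),P(.0283,.0283,.035)),(w,s(655,82),E(-.1315,.17,.058)),
 (t,g(403,210),P(-.005,-.13,.016)),(t,g(463,198),P(-.005,-.203,.029)),
 (t,g(245,305),E(-.1315,.17,.058)),(t,g(515,253),E(-.1315,-.17,.058)),(t,g(200,95),E(.1315,.17,.11)),(t,g(478,42),E(.1315,-.17,.11))]
f=lambda q:np.concatenate([np.subtract(proj(c,face(k(*q[3:]),*q[:3])),px) for c,px,k in obs])
r=least_squares(f,np.load('q.npy'),loss='soft_l1'); q=r.x; print(q.round(4)); print(f(q).reshape(-1,2).round(1).tolist())
np.save('q.npy',q)
for n,d in(('axis',(0,0,.023)),('start',(-.005,-.13,.016))): print(n,face(onface(q[3]+d[0],q[4]+d[1],d[2]),*q[:3]).round(4))
E
cat >> h.py <<'E'
def F(du,dv,h):
    q=np.load('q.npy'); return face(onface(q[3]+du,q[4]+dv,h),*q[:3])
def H(th,hx,hy,h):   # point in handle frame when the handle stands th deg (ccw from upslope)
    a=np.radians(th); return F(hx*np.cos(a)-hy*np.sin(a),hx*np.sin(a)+hy*np.cos(a),h)
def RT(phi): return Rtool(np.load('q.npy')[2],phi)
def infr(th):  # TCP and grasp point in handle frame now
    o=get_obs(); q=np.load('q.npy'); A=R.from_euler('z',q[2]).as_matrix()@RF@R.from_euler('z',th,degrees=True).as_matrix()
    p=np.array(o['eef_pos']); g=p-.019*R.from_quat(o['tool_rot']).as_matrix()[:,2]
    return [(A.T@(x-F(0,0,.023))*1000).round(1) for x in (p,g)]
E
python3 fit2.py
python3 - <<'E'
from h import *
print('approach'); plan([(H(45,28,30,.07),RT(45),8),(H(45,28,30,.018),RT(45),3)])
E
```

```text
[ 0.6365 -0.0473  0.2094  0.0889  0.0871]
[[1.0, -0.8], [2.0, -0.1], [-2.1, 0.0], [-0.2, -0.4], [-0.9, 0.0], [-4.8, 1.6], [2.3, 1.4], [-0.4, -0.2], [-0.3, -0.0], [-0.0, 0.9], [-0.2, 0.2], [-0.8, 0.1], [-0.1, -1.4], [-0.7, -1.6]]
axis [0.568  0.0271 0.1032]
start [ 0.5921 -0.1007  0.0952]
approach
[[54.9, 5136.3, -33.8, -0.1, 0.0, -5.5, 0.0], [-433.4, 5118.3, -27.0, -0.1, 0.0, -5.5, 0.0], [-917.7, 5054.0, -20.5, -0.1, 0.0, -5.5, 0.0], [-1393.7, 4944.0, -14.4, -0.1, 0.0, -5.5, 0.0], [-1857.2, 4789.2, -8.9, -0.1, 0.0, -5.5, 0.0]]
[[-2303.8, 4591.1, -3.8, -0.1, 0.0, -5.5, 0.0], [-2729.6, 4351.4, 0.7, -0.1, 0.0, -5.5, 0.0], [-3130.7, 4072.4, 4.6, -0.1, 0.0, -5.5, 0.0], [0.0, -0.0, 17.3, 0.0, 0.0, 0.0, 0.0], [-0.0, 0.0, 17.3, 0.0, 0.0, 0.0, 0.0]]
[[0.0, -0.0, 17.3, 0.0, 0.0, 0.0, 0.0]]
```

Run:
```python
from h import *
plan([(H(45,.028,.030,.075),RT(45),8),(H(45,.028,.030,.018),RT(45),3)])
```

```text
[[2.1, 12.3, 7.1, -0.1, 0.0, -5.5, 0.0], [0.9, 12.4, 7.2, -0.1, 0.0, -5.5, 0.0], [-0.3, 12.4, 7.2, -0.1, 0.0, -5.5, 0.0], [-1.5, 12.3, 7.2, -0.1, 0.0, -5.5, 0.0], [-2.6, 12.1, 7.2, -0.1, 0.0, -5.5, 0.0]]
[[-3.8, 11.8, 7.2, -0.1, 0.0, -5.5, 0.0], [-4.9, 11.4, 7.2, -0.1, 0.0, -5.5, 0.0], [-5.9, 10.9, 7.2, -0.1, 0.0, -5.5, 0.0], [0.0, -0.0, 19.0, 0.0, 0.0, 0.0, 0.0], [0.0, -0.0, 19.0, 0.0, 0.0, 0.0, 0.0]]
[[0.0, -0.0, 19.0, 0.0, 0.0, 0.0, 0.0]]
```

Emit:
jog_arm:
  deltas:
    - [[2, 12.3, 7, 0, 0, -5.5, 0], [1, 12.4, 7, 0, 0, -5.5, 0], [0, 12.4, 7, 0, 0, -5.5, 0], [-1.5, 12.3, 7, 0, 0, -5.5, 0], [-2.6, 12, 7, 0, 0, -5.5, 0]]

```text
clock: 3.5
eef_pos: [0.5504, 0.0348, 0.178]
tool_rot: [-0.357, 0.924, -0.025, 0.134]
ft_force: [0.5, -0.2, -0.7]
grip_width: 0.0001
```

Emit:
jog_arm:
  deltas:
    - [[-3.8, 11.8, 7, 0, 0, -5.5, 0], [-5, 11.4, 7, 0, 0, -5.5, 0], [-6, 11, 7, 0, 0, -5.5, 0], [0, 0, 0, 0, 0, 0, 0]]

```text
clock: 3.9
eef_pos: [0.5356, 0.0776, 0.1546]
tool_rot: [-0.496, 0.858, -0.043, 0.129]
ft_force: [-0.6, -1.7, 0.5]
grip_width: 0.0001
```

Run:
```python
from h import *
print(infr(45)); plan([(H(45,.028,.030,.018),RT(45),4)])
save(np.hstack([camera('wrist'),camera('side')[120:120+384]]) if 0 else camera('wrist'),'w2.png',1.2)
```

```text
[array([34.6, 44.8, 55.1]), array([34.5, 44.9, 74.1])]
[[1.9, -3.5, 15.0, -0.1, 0.1, 0.8, 0.0], [1.9, -3.5, 15.0, -0.1, 0.1, 0.8, 0.0], [1.8, -3.6, 15.0, -0.1, 0.1, 0.8, 0.0], [1.7, -3.6, 15.0, -0.1, 0.1, 0.8, 0.0]]
```

View pics/w2.png

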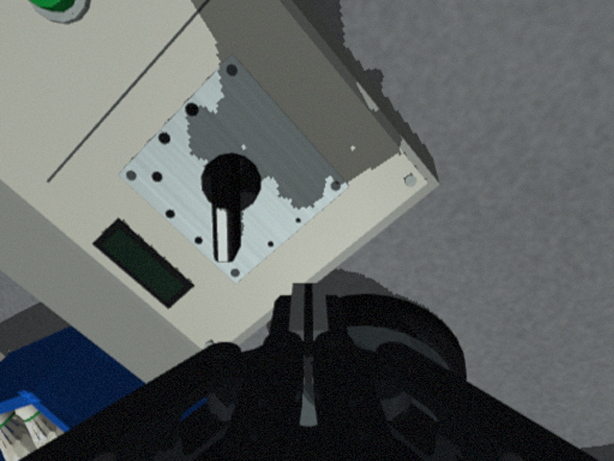

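The handle, at (226,220) in this view, is parallel to the tool x axis, as planned. The fingertips at (308,290) stand clear to its left. Now I descend.

Emit:
jog_arm:
  deltas:
    - [[1.8, -3, 14, 0, 0, 0.8, 0], [1.8, -3, 14, 0, 0, 0.8, 0], [1.7, -3, 14, 0, 0, 0.8, 0], [0, 0, 0, 0, 0, 0, 0], [0, 0, 0, 0, 0, 0, 0]]

```text
clock: 4.45
eef_pos: [0.5547, 0.0709, 0.1196]
tool_rot: [-0.473, 0.87, -0.042, 0.134]
ft_force: [1.1, 0.4, -0.9]
grip_width: -0.0
```

Run:
```python
from h import *
c=cam('wrist'); im=camera('wrist'); np.savez('w3.npz',im=im,T=c[3]); print(infr(45)); plan([(H(45,.028,.026,.018),RT(45),2)])
for n,p in(('tip',H(45,.04,0,.035)),('axis',H(45,0,0,.035))):
    u=proj(c,p); print(n,np.round(u)); cv2.circle(im,tuple(int(a) for a in u),3,(255,0,0),1)
save(im[50:350,100:400],'w3.png',2)
```

```text
[array([32.6, 32. , 16.9]), array([32.4, 32.3, 35.9])]
[[2.4, -2.8, 11.0, -0.5, 0.3, 0.1, 0.0], [2.3, -2.9, 10.9, -0.5, 0.3, 0.1, 0.0]]
tip [196. 257.]
axis [191. 189.]
```

View pics/w3.png

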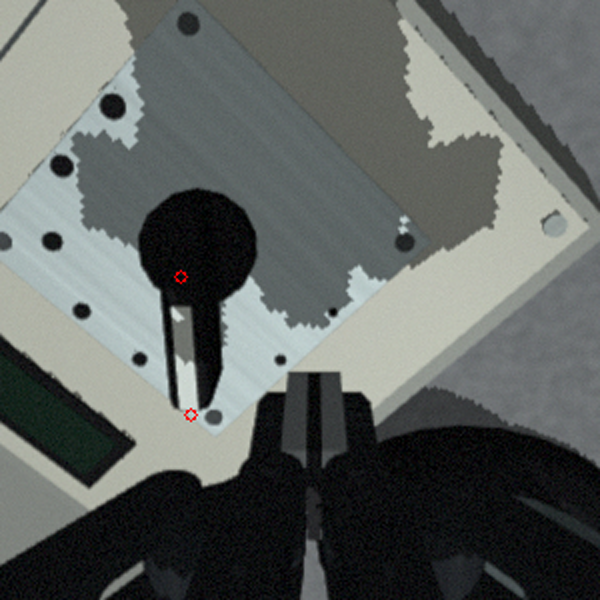

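Predicted tip and axis match the picture within about 2 mm: the handle tip shows at crop (190,412) and the shut fingertip at (315,375), clear of it. I lower the rest of the way.

Emit:
jog_arm:
  deltas:
    - [[2, -1, 10, 0, 0, 0, 0], [2, -1, 9, 0, 0, 0, 0], [0, 0, 0, 0, 0, 0, 0], [0, 0, 0, 0, 0, 0, 0]]

```text
clock: 4.9
eef_pos: [0.5605, 0.0673, 0.1016]
tool_rot: [-0.473, 0.87, -0.042, 0.135]
ft_force: [0.1, 0.5, 0.1]
grip_width: -0.0001
```

Run:
```python
from h import *
print(infr(45),get_obs()['ft_force'])
plan([(H(th,.028,hy/1000,.018),RT(th),1) for th,hy in((45,24),(45,20),(38,17),(31,17),(24,17),(17,17))])
```

```text
[array([29.3, 28.5, -1.9]), array([29.1, 28.8, 17.1])] [0.1147574  0.50968586 0.10137978]
[[1.4, -4.4, 3.2, -1.1, 0.7, 0.1, 0.0], [0.0, -4.0, -0.0, 0.0, 0.0, 0.0, 0.0], [-1.9, -6.5, 0.0, 0.0, 0.0, 7.0, 0.0], [-1.9, -3.5, -0.0, -0.0, 0.0, 7.0, 0.0], [-1.9, -3.5, 0.0, 0.0, -0.0, 7.0, 0.0]]
[[-1.9, -3.5, -0.0, -0.0, 0.0, 7.0, 0.0]]
```

Emit:
jog_arm:
  deltas:
    - [[1, -4, 3, -1, 0.7, 0, 0], [0, -4, 0, 0, 0, 0, 0], [0, -3, 0, 0, 0, 0, 0], [0, 0, 0, 0, 0, 0, 0]]

```text
clock: 5.3
eef_pos: [0.5699, 0.0604, 0.1007]
tool_rot: [-0.474, 0.871, -0.037, 0.125]
ft_force: [-0.1, -0.3, 0.5]
grip_width: 0.0001
```

Run:
```python
from h import *
o=get_obs(); print(infr(45),o['ft_force'])
A=R.from_quat(o['tool_rot']).as_matrix(); print('force in tool',A.T@o['ft_force'])
```

```text
[array([28.3, 17.2, -4.7]), array([28.3, 17.2, 14.3])] [-0.13309557 -0.25255875  0.46102565]
force in tool [ 0.19561252 -0.11481039 -0.49254372]
```

Emit:
jog_arm:
  deltas:
    - [[0, -2, 0, 0, 0, 0, 0], [0, -2, 0, 0, 0, 0, 0], [-1, -3, 0, 0, 0, 4, 0], [-1.5, -3, 0, 0, 0, 6, 0]]

```text
clock: 5.7
eef_pos: [0.5752, 0.0603, 0.1021]
tool_rot: [-0.395, 0.91, -0.021, 0.126]
ft_force: [-3.4, 3.7, 0.8]
grip_width: -0.0002
```

```bash
cat > st.py <<'E'
from h import *
import sys
o=get_obs(); A=R.from_quat(o['tool_rot']).as_matrix(); print('F tool',(A.T@o['ft_force']).round(1))
for th in map(float,sys.argv[1:]): print(th,infr(th))
q=np.load('q.npy'); B=(R.from_euler('z',q[2])*R.from_matrix(RF)).as_matrix().T@A; print('phi',np.degrees(np.arctan2(-B[1,0],-B[0,0])).round(1))
E
python3 st.py 45 30
```

```text
F tool [-0.6  4.8 -1.4]
45.0 [array([31.2, 12.6, -4.7]), array([31.2, 12.4, 14.3])]
30.0 [array([26.9, 20.3, -4.7]), array([26.9, 20.1, 14.3])]
phi 34.9
```

Emit:
jog_arm:
  deltas:
    - [[-1, -4, 0, 0, 0, 4, 0], [-1, -4, 0, 0, 0, 5, 0], [0, 0, 0, 0, 0, 0, 0]]

```text
clock: 6.0
eef_pos: [0.5824, 0.0571, 0.1043]
tool_rot: [-0.32, 0.939, -0.01, 0.128]
ft_force: [-0.5, -0.4, 0.3]
grip_width: -0.0002
```

```bash
python3 st.py 45 30 15
```

```text
F tool [ 0.5 -0.  -0.4]
45.0 [array([32.7,  4.5, -4.2]), array([32.6,  4.3, 14.8])]
30.0 [array([30.5, 12.8, -4.2]), array([30.4, 12.6, 14.8])]
15.0 [array([26.1, 20.3, -4.2]), array([26.1, 20. , 14.8])]
phi 25.6
```

Run:
```python
from h import *
plan([(H(th,.028,hy/1000,.018),RT(ph),n) for th,hy,ph,n in((15,14,16,2),(0,11.5,2,3))])
```

```text
[[-0.4, -3.3, 0.4, 0.3, 0.0, 4.8, 0.0], [-0.6, -3.2, 0.4, 0.3, 0.0, 4.8, 0.0], [-0.6, -3.4, 0.0, -0.0, -0.0, 4.7, 0.0], [-0.9, -3.3, -0.0, 0.0, 0.0, 4.7, 0.0], [-1.2, -3.2, 0.0, 0.0, 0.0, 4.7, 0.0]]
```

Emit:
jog_arm:
  deltas:
    - [[-0.4, -3.3, 0.4, 0, 0, 4.8, 0], [-0.6, -3.2, 0.4, 0, 0, 4.8, 0], [-0.6, -3.4, 0, 0, 0, 4.7, 0], [-1, -3.3, 0, 0, 0, 4, 0], [0, 0, 0, 0, 0, 0, 0]]

```text
clock: 6.5
eef_pos: [0.5898, 0.0527, 0.1059]
tool_rot: [-0.168, 0.977, 0.017, 0.129]
ft_force: [-1.5, 2.7, 0.3]
grip_width: -0.0003
```

```bash
python3 st.py 15 0 -15
```

```text
F tool [ 0.4  3.1 -0.4]
15.0 [array([30.9, 13. , -4.3]), array([30.8, 12.5, 14.6])]
0.0 [array([26.5, 20.5, -4.3]), array([26.5, 20.1, 14.6])]
-15.0 [array([20.3, 26.7, -4.3]), array([20.4, 26.3, 14.6])]
phi 7.4
```

Emit:
jog_arm:
  deltas:
    - [[-0.5, -4, 0, 0, 0, 3, 0], [-0.5, -4, 0, 0, 0, 3, 0], [0, -1, 0, 0, 0, 0, 0], [0, 0, 0, 0, 0, 0, 0]]

```text
clock: 6.9
eef_pos: [0.5937, 0.0458, 0.1068]
tool_rot: [-0.121, 0.984, 0.024, 0.129]
ft_force: [-0.0, 0.6, 0.2]
grip_width: 0.0001
```

```bash
python3 st.py 15 0 -15
```

```text
F tool [-0.1  0.6 -0.1]
15.0 [array([31.3,  5. , -4.1]), array([31.2,  4.5, 14.9])]
0.0 [array([29. , 12.9, -4.1]), array([29. , 12.4, 14.9])]
-15.0 [array([24.6, 20. , -4.1]), array([24.8, 19.5, 14.9])]
phi 1.9
```

Run:
```python
from h import *
plan([(H(th,.028,hy/1000,.018),RT(ph),n) for th,hy,ph,n in((-15,13.5,-16,3),(-30,12.5,-28,3))])
c=cam('wrist');im=camera('wrist'); save(im[50:350,100:400],'w4.png',2)
```

```text
[[-0.4, -2.4, 0.2, 0.5, -0.1, 6.0, 0.0], [-0.7, -2.3, 0.3, 0.5, -0.1, 6.0, 0.0], [-0.9, -2.2, 0.3, 0.5, -0.1, 6.0, 0.0], [-0.8, -2.9, -0.0, -0.0, 0.0, 4.0, 0.0], [-1.0, -2.8, 0.0, 0.0, -0.0, 4.0, 0.0]]
[[-1.2, -2.7, -0.0, 0.0, 0.0, 4.0, 0.0]]
```

View pics/w4.png

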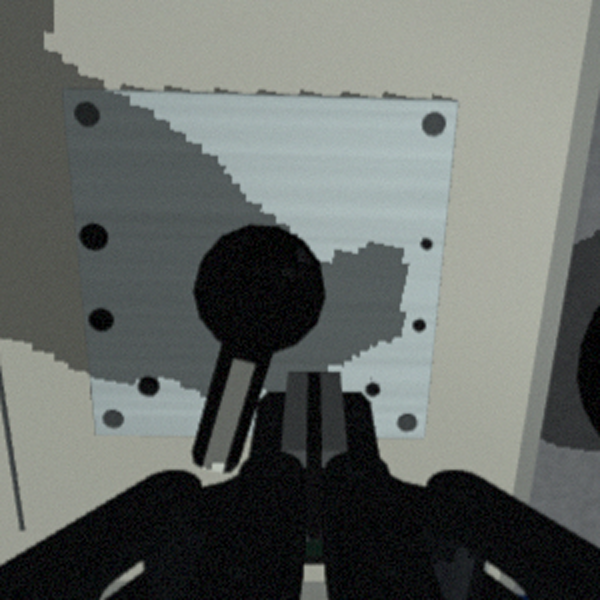

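The handle points 15° right of upslope, with its tip at crop (215,465), so two clicks are done. The next push is the third.

Emit:
jog_arm:
  deltas:
    - [[-0.4, -2.4, 0, 0.5, 0, 6, 0], [-0.7, -2.3, 0, 0.5, 0, 6, 0], [-0.9, -2.2, 0, 0, 0, 6, 0], [0, 0, 0, 0, 0, 0, 0]]

```text
clock: 7.35
eef_pos: [0.5982, 0.0429, 0.1076]
tool_rot: [0.036, 0.991, 0.039, 0.126]
ft_force: [-0.7, 1.3, 0.5]
grip_width: 0.0001
```

```bash
python3 st.py -15 -30 -45
```

```text
F tool [ 0.6  1.3 -0.5]
-15.0 [array([29.4, 17.4, -4.3]), array([29.4, 17.1, 14.7])]
-30.0 [array([23.9, 24.4, -4.3]), array([24. , 24.1, 14.7])]
-45.0 [array([16.7, 29.7, -4.3]), array([16.9, 29.5, 14.7])]
phi -16.3
```

Emit:
jog_arm:
  deltas:
    - [[0, -4, 0, 0, 0, 0, 0], [0, -4, 0, 0, 0, 2, 0], [0, -3, 0, 0, 0, 3, 0], [0, 0, 0, 0, 0, 0, 0]]

```text
clock: 7.75
eef_pos: [0.5987, 0.0346, 0.1077]
tool_rot: [0.073, 0.988, 0.047, 0.126]
ft_force: [0.0, 0.3, -0.3]
grip_width: 0.0001
```

```bash
python3 st.py -15 -30 -45
```

```text
F tool [0.1 0.3 0.3]
-15.0 [array([30.3,  9.1, -3.9]), array([30.3,  8.7, 15.1])]
-30.0 [array([26.9, 16.7, -3.9]), array([27. , 16.3, 15.1])]
-45.0 [array([21.7, 23.1, -3.9]), array([21.9, 22.7, 15.1])]
phi -20.6
```

Run:
```python
from h import *
im=camera('wrist'); save(im[50:350,100:400],'w5.png',1.6)
```

```text
(no output)
```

View pics/w5.png

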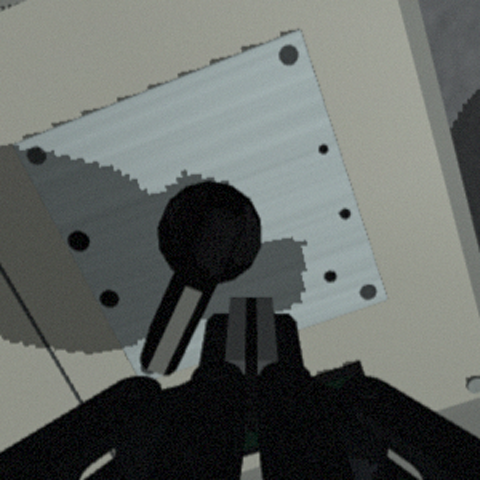

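The handle now covers dot 6. Its direction is about −41° (19° in the picture plus 20.6° tool turn), which reads as −45° after the same perspective bias as before. So it has reached the third click. I back off and rise.

Emit:
jog_arm:
  deltas:
    - [[0, 4, 0, 0, 0, 0, 0], [0, 4, -5, 0, 0, 0, 0], [0, 0, -15, 0, 0, 0, 0], [0, 0, -20, 0, 0, 0, 0], [0, 0, -20, 0, 0, 0, 0]]

```text
clock: 8.3
eef_pos: [0.5812, 0.0385, 0.1648]
tool_rot: [0.07, 0.989, 0.045, 0.122]
ft_force: [0.3, -0.3, 0.6]
grip_width: 0.0
```

Emit:
jog_arm:
  deltas:
    - [[0, 0, -10, 0, 0, 0, 0], [0, 0, 0, 0, 0, 0, 0]]

```text
clock: 8.5
eef_pos: [0.58, 0.0381, 0.1787]
tool_rot: [0.069, 0.989, 0.045, 0.125]
ft_force: [-0.1, 0.3, 0.3]
grip_width: -0.0001
```

Run:
```python
from h import *
print(infr(-45)); c=cam('wrist'); im=camera('wrist')
for th,col in((-45,(255,0,0)),(-15,(0,255,0))):
    u=proj(c,H(th,.04,0,.035)); print(th,np.round(u)); cv2.circle(im,tuple(int(round(a)) for a in u),3,col,1)
u=proj(c,F(-.005,-.13,.016)); cv2.circle(im,tuple(int(round(a)) for a in u),3,(255,0,255),1)
save(im,'w6.png',1.4)
plan([(F(-.005,-.13,.050),RT(0),8)])
r=masks_of('start_button','wrist'); print([(k['conf'],k['at']) for k in r[:1]],u)
```

```text
[array([17.6, 29.3, 69.2]), array([17.8, 29. , 88.2])]
-45 [203. 221.]
-15 [232. 225.]
[[-1.5, -17.9, 4.9, 0.1, 0.0, -2.5, 0.0], [-0.7, -18.0, 4.9, 0.1, 0.0, -2.5, 0.0], [0.0, -18.0, 4.9, 0.1, 0.0, -2.5, 0.0], [0.8, -18.0, 5.0, 0.1, 0.0, -2.5, 0.0], [1.6, -17.9, 5.0, 0.1, 0.0, -2.5, 0.0]]
[[2.4, -17.8, 5.1, 0.1, 0.0, -2.5, 0.0], [3.2, -17.7, 5.1, 0.1, 0.0, -2.5, 0.0], [4.0, -17.5, 5.2, 0.1, 0.0, -2.5, 0.0]]
[(0.74, [73.0, 213.9])] (np.float64(66.83987932817146), np.float64(216.0112935386581))
```

View pics/w6.png

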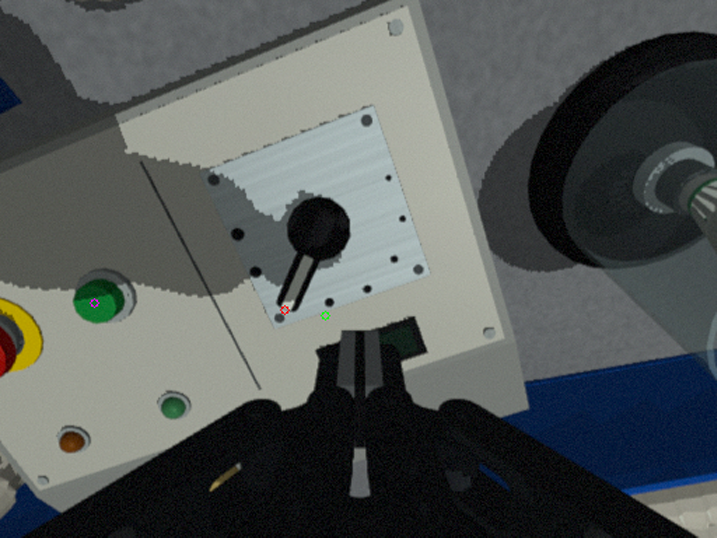

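Confirmed: the handle tip sits on the −45° mark (285,309), with dots 1–5, 7 and 8 in sight. The green cap at (100,300) is about 2–3 mm left of my prediction, so I allow for that and move over the button.

Emit:
jog_arm:
  deltas:
    - [[-1.5, -17.5, 4.5, 0, 0, -2.5, 0], [-0.7, -17.5, 4.5, 0, 0, -2.5, 0], [0, -17.5, 4.5, 0, 0, -2.5, 0], [0.8, -17.5, 4.5, 0, 0, -2.5, 0], [1.6, -17.5, 4.5, 0, 0, -2.5, 0]]

```text
clock: 9.1
eef_pos: [0.5797, -0.0472, 0.1413]
tool_rot: [-0.046, 0.991, 0.032, 0.124]
ft_force: [1.4, 0.8, 0.3]
grip_width: 0.0
```

Emit:
jog_arm:
  deltas:
    - [[2.4, -17, 4.5, 0, 0, -2.5, 0], [2, -10, 4, 0, 0, -2.5, 0], [0, 0, 0, 0, 0, 0, 0], [0, 0, 0, 0, 0, 0, 0]]

```text
clock: 9.5
eef_pos: [0.5773, -0.0762, 0.1233]
tool_rot: [-0.089, 0.988, 0.027, 0.12]
ft_force: [-0.1, 0.3, -0.3]
grip_width: -0.0001
```

Run:
```python
from h import *
print(infr(0)); c=cam('wrist'); im=camera('wrist'); u=proj(c,F(-.005,-.13,.016))
r=masks_of('start_button','wrist'); print([(k['conf'],k['at']) for k in r[:1]],np.round(u))
m=r[0]['pixels']; o,d=ray(c,*r[0]['at'])
n=(R.from_euler('z',np.load('q.npy')[2])*R.from_matrix(RF)).as_matrix(); a=F(0,0,.013)
p=o+d*((a-o)@n[:,2])/(d@n[:,2]); print('button face coords',((p-F(0,0,.0))@n*1000).round(1))
b=F(-.005,-.128,.016); plan([(F(-.005,-.128,.024),RT(0),2),(F(-.005,-.128,.0105),RT(0),3)])
save(im,'w7.png',1.2)
```

```text
[array([  -6.8, -103. ,   22.5]), array([  -6.5, -103.4,   41.5])]
[] [210. 232.]Traceback (most recent call last):
  File "<stdin>", line 4, in <module>
IndexError: list index out of range
```

Run:
```python
from h import *
im=camera('wrist'); u=proj(cam('wrist'),F(-.005,-.13,.016)); cv2.circle(im,tuple(int(round(a)) for a in u),3,(255,0,255),1); save(im,'w7.png',1.2)
plan([(F(-.005,-.128,.040),RT(0),3)])
```

```text
[[-0.6, -8.5, 1.9, 0.5, -0.3, -0.6, 0.0], [-0.5, -8.5, 1.9, 0.5, -0.3, -0.6, 0.0], [-0.4, -8.5, 2.0, 0.5, -0.3, -0.6, 0.0]]
```

View pics/w7.png

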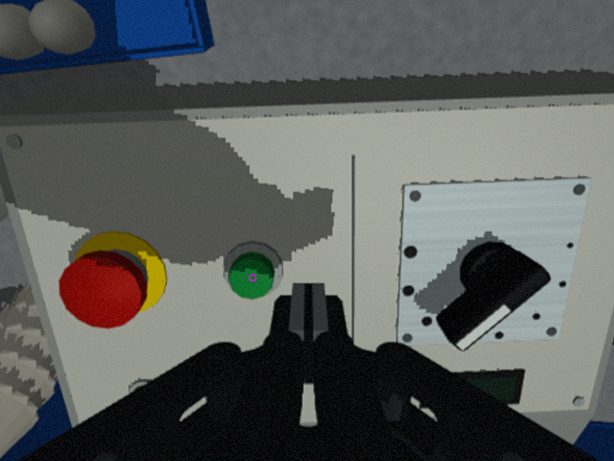

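The predicted centre (252,278) falls on the green cap (250,275), and the selector still rests on dot 6. I move the last 26 mm and then come down.

Emit:
jog_arm:
  deltas:
    - [[-0.5, -9, 2, 0.5, -0.3, -0.6, 0], [-0.5, -9, 2, 0.5, -0.3, -0.6, 0], [-0.4, -8, 2, 0.5, 0, -0.6, 0], [0, 0, 0, 0, 0, 0, 0], [0, 0, 0, 0, 0, 0, 0]]

```text
clock: 10.15
eef_pos: [0.5872, -0.1016, 0.1189]
tool_rot: [-0.106, 0.986, 0.011, 0.13]
ft_force: [-0.9, -0.5, 0.7]
grip_width: 0.0
```

```bash
python3 st.py 0
python3 - <<'E'
from h import *
plan([(F(-.005,-.13,.020),RT(0),3),(F(-.005,-.13,.0105),RT(0),3)])
E
```

```text
F tool [ 0.8 -0.3 -0.9]
0.0 [array([  -3.6, -129.9,   17.2]), array([  -3.6, -129.8,   36.2])]
phi 0.3
[[0.5, -0.0, 6.7, -0.1, -0.0, 0.1, 0.0], [0.5, -0.0, 6.7, -0.1, -0.0, 0.1, 0.0], [0.5, -0.0, 6.7, -0.1, -0.0, 0.1, 0.0], [0.0, -0.0, 3.2, 0.0, 0.0, 0.0, 0.0], [-0.0, 0.0, 3.2, 0.0, 0.0, 0.0, 0.0]]
[[0.0, -0.0, 3.2, 0.0, 0.0, 0.0, 0.0]]
```

Emit:
jog_arm:
  deltas:
    - [[0.5, 0, 7, 0, 0, 0, 0], [0.5, 0, 7, 0, 0, 0, 0], [0.5, 0, 5, 0, 0, 0, 0], [0, 0, 0, 0, 0, 0, 0]]

```text
clock: 10.55
eef_pos: [0.5906, -0.1006, 0.0983]
tool_rot: [-0.106, 0.986, 0.011, 0.129]
ft_force: [0.4, 0.4, -0.0]
grip_width: 0.0001
```

```bash
python3 st.py 0
```

```text
F tool [-0.4  0.4  0.1]
0.0 [array([  -5.6, -129.6,   -3.6]), array([  -5.5, -129.5,   15.4])]
phi 0.3
```

h is 19.4 mm, so I press in small steps.

Emit:
jog_arm:
  deltas:
    - [[0, 0, 3, 0, 0, 0, 0], [0, 0, 3, 0, 0, 0, 0], [0, 0, 2, 0, 0, 0, 0], [0, 0, 0, 0, 0, 0, 0]]

```text
clock: 10.95
eef_pos: [0.5927, -0.1001, 0.0905]
tool_rot: [-0.106, 0.986, 0.011, 0.129]
ft_force: [-1.9, -0.3, 2.8]
grip_width: -0.0002
```

```bash
python3 st.py 0
```

```text
F tool [ 1.1  0.1 -3.2]
0.0 [array([  -5.4, -129.5,  -11.7]), array([  -5.4, -129.4,    7.3])]
phi 0.3
```

Emit:
jog_arm:
  deltas:
    - [[0, 0, 2, 0, 0, 0, 0], [0, 0, 2, 0, 0, 0, 0], [0, 0, 0.5, 0, 0, 0, 0]]

```text
clock: 11.25
eef_pos: [0.5928, -0.1001, 0.0904]
tool_rot: [-0.106, 0.986, 0.011, 0.13]
ft_force: [-3.1, 0.4, 3.7]
grip_width: -0.0002
```

```bash
python3 st.py 0
```

```text
F tool [ 1.8  1.  -4.3]
0.0 [array([  -5.4, -129.5,  -11.8]), array([  -5.4, -129.4,    7.2])]
phi 0.3
```

Emit:
jog_arm:
  deltas:
    - [[0, 0, 3, 0, 0, 0, 0], [0, 0, 3, 0, 0, 0, 0]]

```text
clock: 11.45
eef_pos: [0.5932, -0.1001, 0.0897]
tool_rot: [-0.105, 0.986, 0.011, 0.131]
ft_force: [-17.4, 0.2, 27.1]
grip_width: -0.0002
```

```bash
python3 st.py 0
```

```text
F tool [  9.4   3.7 -30.6]
0.0 [array([  -5.3, -129.6,  -12.6]), array([  -5.3, -129.5,    6.4])]
phi 0.2
```

The force rose to 30 N over less than 1 mm of travel, so the button is on its stop. I release.

Emit:
jog_arm:
  deltas:
    - [[0, 0, -5, 0, 0, 0, 0], [0, 0, -12, 0, 0, 0, 0], [0, 0, -20, 0, 0, 0, 0], [0, 0, -25, 0, 0, 0, 0], [0, 0, -20, 0, 0, 0, 0]]

```text
clock: 11.95
eef_pos: [0.5699, -0.1037, 0.1705]
tool_rot: [-0.105, 0.986, 0.011, 0.129]
ft_force: [0.8, 0.3, -0.5]
grip_width: -0.0
```

Emit:
jog_arm:
  deltas:
    - [[0, 0, -15, 0, 0, 0, 0], [0, 0, 0, 0, 0, 0, 0], [0, 0, 0, 0, 0, 0, 0]]

```text
clock: 12.25
eef_pos: [0.568, -0.1051, 0.1897]
tool_rot: [-0.105, 0.986, 0.01, 0.133]
ft_force: [-0.1, 0.2, -0.1]
grip_width: -0.0002
```

Run:
```python
from h import *
c=cam('wrist'); im=camera('wrist'); s=camera('side')
for p in (H(-45,.04,0,.035),F(-.005,-.13,.016)): cv2.circle(im,tuple(int(round(a)) for a in proj(c,p)),3,(255,0,255),1)
save(np.hstack([im,s]),'w8.png',.78)
d=np.load('im.npz')
for t in('stack_three','stack_five','glue','tape'):
    r=masks_of(t,'side'); print(t,np.round(r[0]['at']) if r else None)
```

```text
stack_three [207. 223.]
stack_five [358. 231.]
glue [323. 258.]
tape [317. 180.]
```

View pics/w8.png

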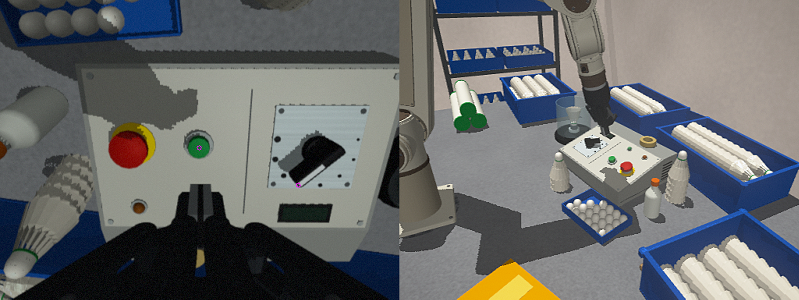

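The selector tip is on the −45° mark (298,184), the green cap is out at (199,148), and the bystanders stand where they were. The fingers are clear, so I hand the job in.

```bash
python3 -c "
from workcell import *
print(job_done())"
```

```text
the job is handed in; nothing more can be done
None
```

I turned the selector three clicks clockwise, pressed the green start button right in and released it, then handed the job in at about 12.3 s. No verdict was reported.

- **Selector:** it started in click 3 and now stands in click 6, turned 90 degrees. I pushed it round one click at a time with the shut fingertips against the side of the handle. Wrist pictures taken before and after the press show the handle tip on the predicted mark, with dot 6 covered.
- **Start button:** it reached its stop, with 30 N at the fingertip over less than 1 mm of travel. After release the contact force was about zero, and the cap looked out in the last picture. The button's travel cannot be read directly, so this rests on force and the picture.
- **Red button:** I kept clear of it, and it looks out.
- **Bystanders:** the two stacks and the glue bottle are within 3–6 pixels of where the network first saw them in the side view; the glue's shift of about 5–6 pixels is the largest. The tape and the cork tray look undisturbed, but I did not measure them, and I did not check the brush separately.

Two checks disagreed slightly. One network call missed the green button from close by, so I used the fitted position, which the picture confirmed. The red button's picture position was about 5 pixels off my fit, which did not affect any move.

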